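Pack the finished serving set

TASK

Pack the polished serving set: nest the bowls, the medium bowl into the largest first and then the small one into the medium, each sitting flat on the floor of the one below; stand every brass pomegranate upright in a pocket of its own in the blue divided crate; and slide the cake server, blade first, into the slot of the wooden holder until its tip is home against the back stop. Keep the bowls upright, leave the other things on the bench where they are, and let go of everything at the end.

Things in the scene. Friction and masses are not known exactly. Their poses are not given: they have to be found in the camera images.
- bowl_large: Largest polished steel bowl, brass bead round the rim, no leaf: rim diameter 150, base diameter 104, height 55, wall 4, floor 5 mm thick. Loose. Origin: centre of its underside, z up.
- bowl_medium: Medium polished steel bowl with one brass leaf standing on its rim: rim diameter 116, base diameter 76, height 54, wall 4, floor 5 mm. Origin: centre of its underside; its x axis points from there to the leaf.
- bowl_medium_leaf (a point): Middle of the free part of the medium bowl's leaf: 56 mm from the bowl's axis, 69 mm above its underside. The leaf is 12 mm thick radially, 26 mm wide along the rim, stands 30 mm above the rim (top 84 mm above the underside).
- bowl_small: Small polished steel bowl with one brass leaf on its rim: rim diameter 84, base diameter 52, height 54, wall 4, floor 5 mm. Origin: centre of its underside; x axis points to the leaf.
- bowl_small_leaf (a point): Middle of the free part of the small bowl's leaf: 40 mm from the bowl's axis, 69 mm above its underside; leaf the same size as the medium bowl's.
- crate: Fixed blue plastic packing crate, 136 x 199 mm, 45 mm tall (inner dividers 39 mm tall), with 2 x 3 square pockets of 60 mm, walls 5 mm. Origin: centre of its underside, x across the 2 rows, y along the 3: pocket centres at x = -33 or +33 mm, y = -65, 0 or +65 mm, pocket floors 5 mm above the underside.
- fruit0: Brass pomegranate ornament, standing upright: round body 44 mm in diameter and 42 mm tall on a 36 mm foot, with a stem 22 mm in diameter and 30 mm long on top (total 72 mm). Origin: centre of its underside, z up the stem. May be absent.
- fruit1: Brass pomegranate ornament, standing upright: round body 44 mm in diameter and 42 mm tall on a 36 mm foot, with a stem 22 mm in diameter and 30 mm long on top (total 72 mm). Origin: centre of its underside, z up the stem. May be absent.
- fruit2: Brass pomegranate ornament, standing upright: round body 44 mm in diameter and 42 mm tall on a 36 mm foot, with a stem 22 mm in diameter and 30 mm long on top (total 72 mm). Origin: centre of its underside, z up the stem. May be absent.
- fruit3: Brass pomegranate ornament, standing upright: round body 44 mm in diameter and 42 mm tall on a 36 mm foot, with a stem 22 mm in diameter and 30 mm long on top (total 72 mm). Origin: centre of its underside, z up the stem. May be absent.
- fruit4: Brass pomegranate ornament, standing upright: round body 44 mm in diameter and 42 mm tall on a 36 mm foot, with a stem 22 mm in diameter and 30 mm long on top (total 72 mm). Origin: centre of its underside, z up the stem. May be absent.
- server: Flat cake server lying on the table: steel blade 100 mm long, 56 mm wide (40 mm over the last 30 mm), 4 mm thick; black handle 90 x 22 x 22 mm. Blade and handle undersides are in one plane. Origin: in that plane where handle meets blade; x along the blade to its tip, y across, z up.
- server_grip (a point): Middle of the handle 28 mm behind the blade (near the centre of mass), 11 mm above the underside.
- server_tip (a point): Tip of the blade, underside, 100 mm from the body's origin.
- holder: Fixed wooden slotted holder, 100 mm long, 84 wide, 35 mm tall: level slot open at its -x end, blade is pushed in along +x. Slot 64 mm wide, floor 18 mm above the table, 10 mm high under two dark lips (each 14 mm over the slot, a 36 mm gap open between them from above). Origin: centre of its underside.
- slot_mouth (a point): Middle of the slot's mouth on the slot floor, where the lips begin (10 mm inside the front edge of the holder's floor); x points into the slot, z up.
- slot_end (a point): Middle of the slot floor at the back stop, 78 mm beyond slot_mouth; same axes.
- polish: Bystander, loose, to be left alone: white polish bottle, 52 mm diameter, 130 mm tall. Origin: centre of its underside.
- wax_tin: Bystander, loose, to be left alone: yellow wax tin, 72 mm diameter, 40 mm tall. Origin: centre of its underside.
- brush: Bystander, loose, to be left alone: brush lying down. Origin: centre of its underside.
- compound_bar: Bystander, loose, to be left alone: brick-red bar of polishing compound, 100 x 40 x 30 mm. Origin: centre of its underside.
- beaker: Bystander, loose, to be left alone: blue ceramic beaker, 68 mm diameter, 80 mm tall. Origin: centre of its underside.

How it is judged:
On the way, in this order (a step that is already met when the one before it is completed fails the run):
1. the medium bowl sits nested in the largest (horizontal distance between bowl_medium and bowl_large below 0.016 m and z of bowl_medium in the frame of bowl_large below 0.01 m and angle between bowl_medium's own z axis and vertical below 0.12 rad), for 0.2 s.
2. the small bowl sits nested in the medium, which is still in the largest (all of step 1 and horizontal distance between bowl_small and bowl_medium below 0.016 m and z of bowl_small in the frame of bowl_medium below 0.01 m and angle between bowl_small's own z axis and vertical below 0.12 rad), for 0.2 s.
At the end, for the whole second after the job is handed in: Medium bowl flat in the largest, small in the medium (axes within 16 mm, tilt under 0.12 rad); each pomegranate upright (0.15 rad) on a pocket floor near its centre (14 mm); server blade in the slot under the lips, tip within 10 mm of the stop; all released and at rest (all of step 2 and (x of fruit0 in the frame of crate between -0.0468 and -0.0188 m or x of fruit0 in the frame of crate between 0.0188 and 0.0468 m) and (y of fruit0 in the frame of crate between -0.0787 and -0.0507 m or y of fruit0 in the frame of crate between -0.014 and 0.014 m or y of fruit0 in the frame of crate between 0.0507 and 0.0787 m) and height (world z) of each of fruit0, fruit1, fruit2, fruit3, fruit4 below 0.012 m and angle between each of fruit0, fruit1, fruit2, fruit3, fruit4's own z axis and vertical below 0.15 rad and (x of fruit1 in the frame of crate between -0.0468 and -0.0188 m or x of fruit1 in the frame of crate between 0.0188 and 0.0468 m) and (y of fruit1 in the frame of crate between -0.0787 and -0.0507 m or y of fruit1 in the frame of crate between -0.014 and 0.014 m or y of fruit1 in the frame of crate between 0.0507 and 0.0787 m) and (x of fruit2 in the frame of crate between -0.0468 and -0.0188 m or x of fruit2 in the frame of crate between 0.0188 and 0.0468 m) and (y of fruit2 in the frame of crate between -0.0787 and -0.0507 m or y of fruit2 in the frame of crate between -0.014 and 0.014 m or y of fruit2 in the frame of crate between 0.0507 and 0.0787 m) and (x of fruit3 in the frame of crate between -0.0468 and -0.0188 m or x of fruit3 in the frame of crate between 0.0188 and 0.0468 m) and (y of fruit3 in the frame of crate between -0.0787 and -0.0507 m or y of fruit3 in the frame of crate between -0.014 and 0.014 m or y of fruit3 in the frame of crate between 0.0507 and 0.0787 m) and (x of fruit4 in the frame of crate between -0.0468 and -0.0188 m or x of fruit4 in the frame of crate between 0.0188 and 0.0468 m) and (y of fruit4 in the frame of crate between -0.0787 and -0.0507 m or y of fruit4 in the frame of crate between -0.014 and 0.014 m or y of fruit4 in the frame of crate between 0.0507 and 0.0787 m) and x of server_tip in the frame of slot_end between -0.01 and 0.004 m and y of server_tip in the frame of slot_end between -0.014 and 0.014 m and z of server_tip in the frame of slot_end between -0.003 and 0.0095 m and angle between the x axis of server and the x axis of holder, either way round below 0.15 rad and linear speed of each of bowl_large, bowl_medium, bowl_small, server, fruit0, fruit1, fruit2, fruit3, fruit4 below 0.02 m/s); the robot touches nothing.
It fails at once if a bystander is moved more than 40 mm (distance of any of polish, wax_tin, brush, compound_bar, beaker from where it was at the start of the episode above 0.04 m).
It fails at once if a bowl is tipped over (angle between any of bowl_large, bowl_medium, bowl_small's own z axis and vertical above 0.8 rad).
Of fruit0, fruit1, fruit2, fruit3, fruit4 only 3 to 5 are there at a start; the rules pass over those that are not, and their reading is None.
At some moment in a run one of fruit0, fruit1, fruit2, fruit3, fruit4, bowl_medium, bowl_small may be knocked a few centimetres aside while the robot is not near it.
It also fails if it takes over 210 s, if anything falls off the work surface, if the arm or the gripper's body presses on something with over 40 N, if the wrist force passes 120 N, or if a joint passes its speed limit or range.

ROBOT

A 6-joint arm with a two-finger parallel gripper is mounted at the origin on the work surface. World frame = base frame: x ahead of the robot, y to its left, z up, the work surface at z = 0. Lengths are in m, angles in rad, forces in N, time in s.
With the tool pointing down it reaches from about 0.3 to 0.875 m from the base axis. Payload 6.4 kg.
Tool frame: the origin (TCP) lies midway between the tips of the shut fingers; the grasp point (between the pads) lies 19 mm behind it; z points along the fingers, y is the line along which they close (so a half turn about z gives the same grasp; the last joint's range is limited). The gripper opens to 85 mm and grips with 20 to 120 N. Pads are 22 mm wide; open, the fingers measure 114 mm over their backs; the gripper's body (76 mm by 85 mm) begins 54 mm behind the grasp point. The pads swing forward as they close: fully open they stand 13 mm farther back than shut.
Start: joints at [-1.369, 0.181, 1.607, -0, 1.354, -0.206], TCP at [0.228, -0.528, 0.231] pointing down, gripper open.
Joint ranges: [-2.99, 2.99], [-0.89, 2.07], [0.3, 2.58], [-1.14, 4.28], [0, 2.63], [-3.12, 3.12]. Speed limits (rad/s): [2.57, 2.57, 3.01, 3.14, 3.14, 3.14].

INTERFACE

Orientations are given as a unit quaternion [w, x, y, z].
In Python, from bench import * gives the robot as it stands.
- The arm moves only by the tool play_rows, never from a script. Its argument "plan" is a list of rows, each a list of 3 entries, a list of its own where there are three numbers: the finger opening in mm, from 0 to 85.4, then the shift along the tool's x, y, z normalised to -1 to 1, where 1 is 40 cm, then the turn about the tool's z normalised to -1 to 1, where 1 is pi rad. A call has 1 to 10 rows; each row is the pose to reach, as a shift and turn from the pose commanded when the call began, along the tool's axes at that moment, turning the shorter way round; what a row does not reach only later rows make up. A row lasts 1/10 s, in which the tool goes at most 50 mm and 8.59 degrees, less where a joint would pass 70% of its speed; a pose out of reach is approached as far as the arm can. A call with a number of a shift or a turn outside -1 to 1 is refused whole. A call with a gripper value outside its range is refused whole. The fingers move at their own pace and stop on an object; the grip force is fixed at half the most. Time passes only in rows, so rows that repeat a pose let the fingers close. It gives the time, the measured TCP pose, the force, the opening and the grip force at its end, in the units of the state.
- get_obs(): the state, without advancing time (a new reading comes with each control period).
- camera(name): name is "side" or "top"; returns a dict with "image" (420x560x3 uint8, red, green, blue), "range_z" (420x560 float32, m along the optical axis (not along the pixel's ray), 0 where there is no reading), "intrinsics" (3x3 intrinsics, pixels), "rvec" (rotation vector, rad) and "tvec" (3), from world to camera coordinates, as OpenCV has them. Camera axes: x right, y down, z forward; pixel columns grow to the right and rows downward; lengths in m; the calibration is good to about 2 mm. A picture is of the moment at which its call begins.
- hand_in(): hands the job in; it is judged then, once.
Trained networks look in a picture, given as the dict that the camera call returned (one of the last four; its "shot" number tells which), for a name from the list of things; names that differ only in an ending like _2 or _b are one class to them, and where a whole thing is asked for, a point or a joint stands for the part that bears it (a point fixed in the world has none). Each returns a list of dicts, best first, with "conf" (0 to 1); they miss things now and then, are a little off and sometimes report something else, mostly with a low value. They report only what shows in the picture. A call takes as long as a camera call.
- search_frame(picture, label): "rect" ([centre column, centre row, width, height] in pixels, round what is visible of it).
- masks_of(picture, label): "mask" (420x560 bool, what is visible of it) and "rect" ([centre column, centre row, width, height] in pixels, round what is visible of it).
The state is a dict: "time_s": time; "q": joint angles; "dq": joint speeds; "joint_efforts": joint torques, N m; "eef_pos": TCP position; "eef_rot": TCP orientation; "wrist_force": force on the tool from outside, world axes, zero at the start; "torque": the same for the moment, N m; "opening": opening from 0.0 (shut) to 1.0 (fully open); "grasp_force": force on a finger pad.
Only numpy, scipy, OpenCV 4.12 (cv2) and the standard library are available. Lean on these libraries where they do the work, as an engineer would, in place of code of your own. Each camera call takes 0.05 s, during which the arm holds its last target. There are 200 camera calls.

## Working session

There is one attempt and no reset: what is moved stays moved. The work goes in short steps, Python scripts to look and compute and a tool call to move; the robot and the scene stay as the last step left them, time stands still between calls to the robot, and variables do not carry over. Pictures are saved under pics/ and viewed, at most 14 in all, crops included, and the job is handed in when it is done.

Besides the shell and the picture viewer there is one more tool, called as name([rows], argument=value, ...), one row to a line, values as JSON. play_rows: Moves the arm, as the interface text tells. Its arguments: {"type":"object","properties":{"plan":{"type":"array","items":{"type":"array"}}},"required":["plan"]}

```bash
mkdir -p pics; ls
cat > h.py <<'E'
from bench import *
import numpy as np, cv2
def cam(n):
    p=camera(n); R=cv2.Rodrigues(np.array(p["rvec"],float))[0]; t=np.array(p["tvec"],float).ravel()
    K=np.array(p["intrinsics"]); z=p["range_z"]; v,u=np.indices(z.shape)
    c=np.stack([(u-K[0,2])/K[0,0]*z,(v-K[1,2])/K[1,1]*z,z],-1)
    w=(c-t)@R; w[z<=0]=np.nan
    p["w"]=w; p["campos"]=-R.T@t
    return p
def save(p,f): cv2.imwrite("pics/"+f,cv2.cvtColor(p["image"],cv2.COLOR_RGB2BGR))
E
python3 - <<'E'
from h import *
o=get_obs(); print(o)
for n in("top","side"):
    p=cam(n); save(p,n+"0.png"); print(n,p["campos"],p["intrinsics"],p["rvec"])
    for l in ["bowl_large","bowl_medium","bowl_medium_leaf","bowl_small","bowl_small_leaf","crate","fruit0","server","server_grip","holder","polish","wax_tin","brush","compound_bar","beaker"]:
        for d in masks_of(p,l)[:6]:
            if d["conf"]<.3: continue
            w=p["w"][d["mask"]]; w=w[~np.isnan(w[:,0])]
            print(l,round(d["conf"],2),np.round(d["rect"]),d["mask"].sum(),np.round(np.median(w,0),3) if len(w) else None, np.round(np.nanpercentile(w,98,axis=0),3) if len(w) else None, np.round(np.nanpercentile(w,2,axis=0),3) if len(w) else None)
E
```

```text
pics
{'time_s': 0.0, 'q': array([-1.36931913e+00,  1.81517338e-01,  1.60799775e+00, -1.08533057e-05,
        1.35378848e+00, -2.06269386e-01]), 'dq': array([ 2.37171106e-04,  1.71705054e-03, -1.34214444e-04,  6.66427323e-05,
       -5.21924821e-04,  2.77984235e-04]), 'joint_efforts': array([ 9.31441173e-04, -4.44863462e+01, -3.51337337e+01, -1.90297183e-04,
        9.05819354e-03,  4.46140319e-06]), 'eef_pos': array([ 0.22792958, -0.52730392,  0.23040243]), 'eef_rot': array([-8.55467183e-04,  9.79289128e-01,  2.02464988e-01, -3.24860556e-06]), 'wrist_force': array([-0.58693798,  0.30351734,  0.17762726]), 'torque': array([-0.0470628 , -0.00191433,  0.05510166]), 'grasp_force': 0.0, 'opening': 1.0014081203236138}
top [0.40440732 0.01677012 1.32102074] [[403.27660417   0.         277.26215921]
 [  0.         403.27660417 207.33761147]
 [  0.           0.           1.        ]] [ 2.14403767 -2.17792346  0.1215297 ]
bowl_large 0.62 [366. 183.  49.  49.] 1812 [ 0.632 -0.276  0.014] [ 0.696 -0.2    0.059] [ 0.557 -0.336 -0.001]
bowl_medium 0.74 [212. 190.  40.  36.] 1141 [0.624 0.238 0.022
[... 3873 characters left out ...]
grip 0.67 [283. 271.  52.  62.] 1241 [0.467 0.123 0.005] [0.5   0.192 0.024] [0.443 0.018 0.001]
holder 0.74 [239. 374.  74.  65.] 3196 [0.441 0.387 0.031] [0.497 0.44  0.037] [0.386 0.333 0.004]
polish 0.81 [122. 338.  42.  65.] 1771 [0.637 0.441 0.073] [0.672 0.456 0.131] [0.624 0.411 0.001]
brush 0.71 [287. 270.  56.  61.] 1230 [0.466 0.119 0.005] [0.5   0.19  0.024] [0.443 0.018 0.   ]
brush 0.68 [160. 232.  66.  48.] 915 [0.796 0.138 0.017] [0.835 0.202 0.022] [0.767 0.026 0.002]
compound_bar 0.56 [338. 304.  24.  51.] 942 [0.336 0.175 0.03 ] [0.359 0.21  0.032] [0.315 0.112 0.004]
beaker 0.54 [397. 182.  19.  31.] 232 [ 0.318 -0.276  0.024] [ 0.333 -0.269  0.079] [ 0.282 -0.312  0.002]
```

Run:
```python
import cv2
for n in("top","side"):
    i=cv2.imread(f"pics/{n}0.png"); i=i[100:320,100:460] if n=="top" else i[110:420,60:440]
    cv2.imwrite(f"pics/{n}0c.png",cv2.resize(i,None,fx=2.2 if n=="top" else 1.9,fy=2.2 if n=="top" else 1.9,interpolation=2))
```

```text
(no output)
```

View pics/top0c.png

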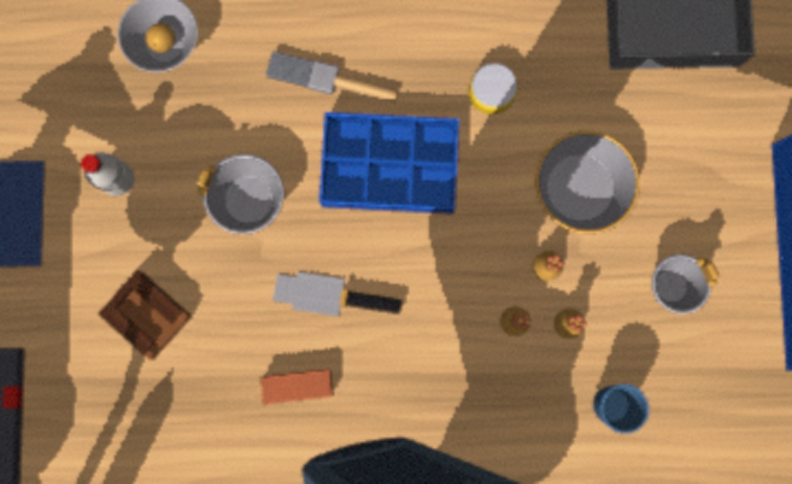

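View pics/side0c.png

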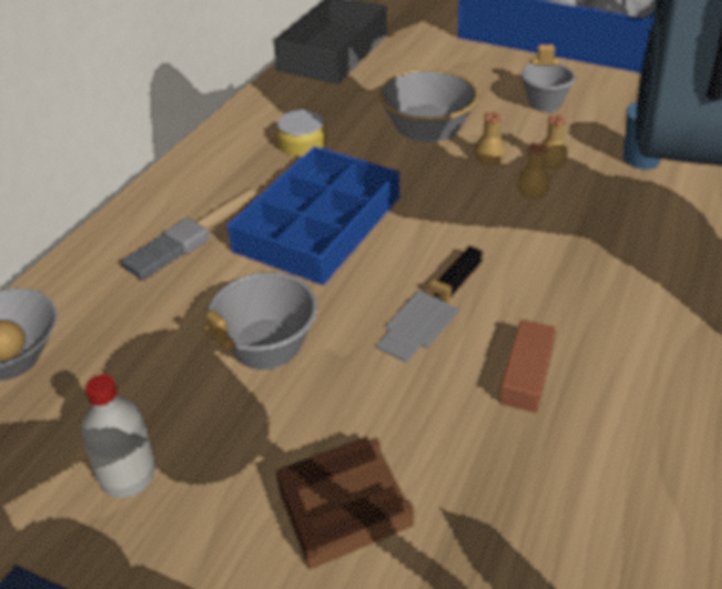

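```bash
cat >> h.py <<'E'
from scipy.optimize import least_squares
def cloud(names=("top","side")):
    P=[];C=[]
    for n in names:
        p=cam(n); w=p["w"].reshape(-1,3); k=~np.isnan(w[:,0]); P.append(w[k]); C.append(p["image"].reshape(-1,3)[k].astype(int))
    return np.vstack(P),np.vstack(C)
def near(P,c,r,z0,z1): return (np.hypot(P[:,0]-c[0],P[:,1]-c[1])<r)&(P[:,2]>z0)&(P[:,2]<z1)
def circ(Q,r,c0):
    s=least_squares(lambda c:np.hypot(Q[:,0]-c[0],Q[:,1]-c[1])-r,c0,loss="soft_l1",f_scale=.002)
    return s.x,np.sqrt(np.median(s.fun**2)),len(Q)
def bowl(P,c,R,H=.054,z=0,leaf=True,base=None):
    # outer/inner wall: mid-surface radius as a function of height, middle of the 4 mm wall
    for _ in range(3):
        Q=P[near(P,c,R+.015,z+H-.006,z+H+.004)]
        c,e,n=circ(Q,R-.002,c)
    L=P[near(P,c,R+.02,z+H+.010,z+H+.026)]; d=L[:,:2].mean(0)-c if len(L) else np.zeros(2)
    return c,e,n,np.arctan2(d[1],d[0]),np.hypot(*d),len(L)
def fruit(P,c):
    for _ in range(3): c,e,n=circ(P[near(P,c,.02,.048+0,.070)],.011,c)
    return c,e,n
def plan(rows,o=None):
    """rows: (opening,x,y,z,yaw of tool x). prints entries for play_rows"""
    o=o or get_obs(); from scipy.spatial.transform import Rotation as Ro
    q=o["eef_rot"]; R=Ro.from_quat([q[1],q[2],q[3],q[0]]).as_matrix(); psi=np.arctan2(R[1,0],R[0,0])
    print("yaw now",round(psi,4),"tilt",np.round(R[:,2],4),"pos",np.round(o["eef_pos"],4),"t",o["time_s"])
    for g,x,y,z,a in rows:
        d=R.T@(np.array([x,y,z])-o["eef_pos"])/.4; t=-((a-psi+np.pi)%(2*np.pi)-np.pi)/np.pi
        print([g,[round(float(v),4) for v in d],round(float(t),4)])
E
python3 - <<'E'
from h import *
P,C=cloud(); np.savez("c0",P=P,C=C)
print("large",bowl(P,(.63,-.27),.075,.055)); print("med",bowl(P,(.62,.235),.058)); print("small",bowl(P,(.478,-.4),.042))
for c in[(.422,-.234),(.506,-.206),(.427,-.157)]: print("fruit",fruit(P,c))
r=lambda k:cv2.minAreaRect(P[k][:,:2].astype(np.float32)*1000)
k=near(P,(.665,.02),.14,.030,.05)&(C[:,2]>C[:,0]+40); print("crate",r(k))
k=near(P,(.468,.10),.13,.012,.03); print("handle",r(k)); k=near(P,(.468,.13),.12,.0025,.012); print("server",r(k))
k=near(P,(.447,.378),.085,.010,.05)&(C.sum(1)<330); print("holder",r(k))
Q=P[near(P,(.445,.378),.085,.004,.05)]
z=np.full((40,40),-1); ix=((Q[:,:2]-[.365,.30])/.004).astype(int)
for (i,j),h in zip(ix,Q[:,2]):
    if 0<=i<40 and 0<=j<40: z[i,j]=max(z[i,j],int(h*1000))
for i in range(39,-1,-1): print(f"{.365+.004*i:.3f}","".join("  ." if v<0 else f"{v:3d}" for v in z[i,::-1]))
E
```

```text
large (array([ 0.62557512, -0.26515162]), np.float64(0.0018568881372551804), 609, np.float64(0.0), np.float64(0.0), 0)
med (array([0.61521426, 0.23320257]), np.float64(0.0017352942809820478), 648, np.float64(1.282548235727492), np.float64(0.05544602281015332), 84)
small (array([ 0.47595705, -0.39274457]), np.float64(0.0017752679349039842), 300, np.float64(-1.1046936539361094), np.float64(0.037765563073933875), 59)
fruit (array([ 0.42349754, -0.2402979 ]), np.float64(0.0011033236619923184), 65)
fruit (array([ 0.50848495, -0.21249799]), np.float64(0.0009043520469324377), 69)
fruit (array([ 0.42763311, -0.16146567]), np.float64(0.0008553866602114802), 72)
crate ((663.6693115234375, 21.363502502441406), (201.89346313476562, 138.59568786621094), 86.32682800292969)
handle ((406.4457092285156, 81.13156127929688), (90.04779052734375, 171.64308166503906), 59.84543991088867)
server ((470.11260986328125, 129.47764587402344), (237.79879760742188, 232.53102111816406), 83.85055541992188)
holder ((444.5416564941406, 380.0166320800781), (101.80744934082031, 87.13211822509766), 48.21084976196289)
0.5
[... 4376 characters left out ...]
 . 35 35 30 28 28 12  .  .  .  .  .  .  .  .  .  .  .  .  .  .  .
0.381   .  .  .  .  .  .  .  5  4  .  5  .  .  .  .  .  .  .  .  . 27 29 31 28  .  .  4  .  .  .  .  .  .  .  .  .  .  .  .  .
0.377   .  .  .  .  .  .  .  .  .  .  .  .  .  .  4  .  .  .  .  4  . 26 24  .  .  .  6  .  .  .  .  .  .  .  .  .  .  .  .  .
0.373   .  .  .  .  .  .  .  .  .  .  .  .  5  .  .  .  .  .  5  .  .  4  .  .  .  .  5  4  .  .  5  .  .  .  .  .  .  .  .  .
0.369   .  .  .  .  .  .  .  .  .  .  .  .  .  .  .  .  .  .  .  .  .  .  .  4  .  .  .  .  .  .  .  .  .  .  .  .  .  .  .  .
0.365   .  .  .  .  .  .  .  .  .  .  .  .  .  .  .  .  7  .  .  5  .  .  4  .  .  .  .  .  .  .  .  .  .  .  .  .  .  .  .  .
```

```bash
cat >> h.py <<'E'
from scipy.spatial.transform import Rotation as Ro
def chain(*segs):
    """each seg = one call: rows (opening,x,y,z,yaw); start of the next = last row"""
    o=get_obs(); q=o["eef_rot"]; R=Ro.from_quat([q[1],q[2],q[3],q[0]]).as_matrix(); psi=np.arctan2(R[1,0],R[0,0]); p=o["eef_pos"]
    print("pos",np.round(p,4),"yaw",round(psi,4),"tilt",np.round(R[:2,2],4),"open",round(o["opening"]*85.4,1),"F",np.round(o["wrist_force"],1),"t",round(o["time_s"],1))
    for s in segs:
        c,sn=np.cos(psi),np.sin(psi); R=np.array([[c,sn,0],[sn,-c,0],[0,0,-1]])
        print("call:"); p0,psi0=p,psi
        for g,x,y,z,a in s:
            d=R.T@(np.array([x,y,z])-p0)/.4; t=-((a-psi0+np.pi)%(2*np.pi)-np.pi)/np.pi
            n=max(np.linalg.norm(np.array([x,y,z])-p)/.05,abs((a-psi+np.pi)%(2*np.pi)-np.pi)/.1499)
            print([g,[round(float(v),4) for v in d],round(float(t),4)],"rows",round(n,1))
            p=np.array([x,y,z]); psi=a
E
python3 - <<'E'
from h import *
chain([(50,.45,-.15,.22,-.288)],[(50,.6311,.2869,.18,-.288)],[(50,.6311,.2869,.056,-.288)])
E
```

```text
pos [ 0.2281 -0.5279  0.2313] yaw 0.4078 tilt [-0. -0.] open 85.5 F [ 0.9 -0.7 -1.1] t 1.7
call:
[50, [0.884, -0.6471, 0.0282], 0.2215] rows 8.8
call:
[50, [0.1239, -1.1759, 0.1], -0.0] rows 9.5
call:
[50, [0.0, 0.0, 0.31], -0.0] rows 2.5
```

Run:
```python
from h import *
chain([(50,.47,-.1,.22,-.288)],[(50,.6311,.2869,.18,-.288)])
```

```text
pos [ 0.2281 -0.5279  0.2313] yaw 0.4078 tilt [-0. -0.] open 85.5 F [ 0.9 -0.7 -1.1] t 1.7
call:
[50, [0.9795, -0.742, 0.0282], 0.2215] rows 9.8
call:
[50, [0.1114, -1.0418, 0.1], -0.0] rows 8.4
```

play_rows([
  [50,[0.98,-0.742,0.028],0.2215],
  [50,[0.98,-0.742,0.028],0.2215],
  [50,[0.98,-0.742,0.028],0.2215],
  [50,[0.98,-0.742,0.028],0.2215],
  [50,[0.98,-0.742,0.028],0.2215],
  [50,[0.98,-0.742,0.028],0.2215],
  [50,[0.98,-0.742,0.028],0.2215],
  [50,[0.98,-0.742,0.028],0.2215],
  [50,[0.98,-0.742,0.028],0.2215],
  [50,[0.98,-0.742,0.028],0.2215],
])

```text
time_s: 2.7
eef_pos: [0.471, -0.0979, 0.2204]
eef_rot: [0.0, 0.99, -0.143, 0.001]
wrist_force: [0.5, -0.8, -0.9]
opening: 0.586
grasp_force: 0.0
```

play_rows([
  [50,[0.1,-0.95,0.1],0],
  [50,[0.1,-0.95,0.1],0],
  [50,[0.1,-0.95,0.1],0],
  [50,[0.1,-0.95,0.1],0],
  [50,[0.1,-0.95,0.1],0],
  [50,[0.1,-0.95,0.1],0],
  [50,[0.1,-0.95,0.1],0],
  [50,[0.1,-0.95,0.1],0],
  [50,[0.1,-0.95,0.1],0],
])

```text
time_s: 3.6
eef_pos: [0.6166, 0.2573, 0.1788]
eef_rot: [-0.0, 0.99, -0.141, -0.0]
wrist_force: [-0.3, -0.6, -0.6]
opening: 0.588
grasp_force: 0.0
```

Run:
```python
from h import *
P,C=cloud(); c=bowl(P,(.615,.233),.058); print(c)
a=c[3]; psi=a-np.pi/2; x,y=c[0]+.056*np.array([np.cos(a),np.sin(a)])
chain([(50,x,y,.12,psi)],[(50,x,y,.056,psi)],[(0,x,y,.056,psi)])
```

```text
(array([0.61512062, 0.23378459]), np.float64(0.0015863349915453823), 591, np.float64(1.2882469155518015), np.float64(0.05791069432951498), 62)
pos [0.6162 0.2537 0.1794] yaw -0.2864 tilt [-0.0011 -0.0006] open 50.2 F [-0.8 -0.1  0.3] t 3.7
call:
[50, [0.011, -0.0916, 0.1484], -0.0012] rows 1.4
call:
[50, [0.0, 0.0, 0.16], -0.0] rows 1.3
call:
[0, [0.0, 0.0, 0.0], -0.0] rows 0.0
```

play_rows([
  [50,[0.011,-0.091,0.1],0],
  [50,[0.011,-0.091,0.15],0],
  [50,[0.011,-0.091,0.2],0],
  [50,[0.011,-0.091,0.25],0],
  [50,[0.011,-0.091,0.29],0],
  [50,[0.011,-0.091,0.308],0],
  [50,[0.011,-0.091,0.308],0],
  [0,[0.011,-0.091,0.308],0],
  [0,[0.011,-0.091,0.308],0],
  [0,[0.011,-0.091,0.308],0],
])

```text
time_s: 4.7
eef_pos: [0.6318, 0.2868, 0.0586]
eef_rot: [-0.0, 0.99, -0.143, 0.001]
wrist_force: [-0.4, -2.0, 2.8]
opening: 0.127
grasp_force: 58.3
```

play_rows([
  [0,[0,0,0],0],
  [0,[0,0,0],0],
  [0,[0,0,0],0],
  [0,[0,0,0],0],
  [0,[0,0,0],0],
])

```text
time_s: 5.2
eef_pos: [0.6319, 0.2868, 0.0586]
eef_rot: [-0.0, 0.99, -0.143, 0.001]
wrist_force: [-1.3, -2.7, 6.6]
opening: 0.127
grasp_force: 58.8
```

play_rows([
  [0,[0,0,-0.02],0],
  [0,[0,0,-0.06],0],
  [0,[0,0,-0.12],0],
  [0,[0,0,-0.18],0],
  [0,[0,0,-0.24],0],
  [0,[0,0,-0.3],0],
  [0,[0,0,-0.34],0],
  [0,[0,0,-0.36],0],
  [0,[0,0,-0.36],0],
  [0,[0,0,-0.36],0],
])

```text
time_s: 6.2
eef_pos: [0.6305, 0.2865, 0.1998]
eef_rot: [0.0, 0.99, -0.144, -0.001]
wrist_force: [0.4, -0.9, -2.3]
opening: 0.127
grasp_force: 58.6
```

Run:
```python
from h import *
p=cam("side"); save(p,"s1.png"); i=cv2.imread("pics/s1.png")[150:350,100:360]; cv2.imwrite("pics/s1c.png",cv2.resize(i,None,fx=2.5,fy=2.5))
chain([(0,.6405,.03,.20,-.2864)],[(0,.6424,-.2122,.20,-.2826)])
```

```text
pos [0.6302 0.2864 0.1992] yaw -0.2881 tilt [-0.0026 -0.0006] open 10.9 F [-0.3 -0.9 -3. ] t 6.2
call:
[0, [0.2068, 0.6074, -0.002], -0.0005] rows 5.1
call:
[0, [0.1756, 0.5795, 0.0], -0.0012] rows 4.8
```

View pics/s1c.png

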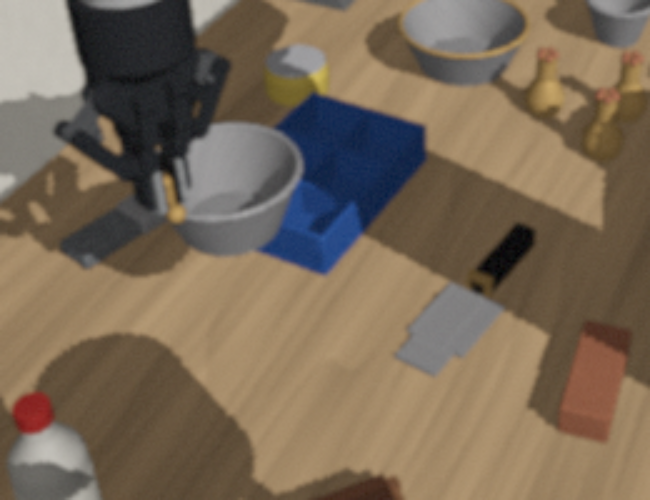

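The medium bowl hangs level from the gripper (crop ~240,185). Carrying it across.

play_rows([
  [0,[0.014,0.04,0],0],
  [0,[0.034,0.1,0],0],
  [0,[0.062,0.18,0],0],
  [0,[0.095,0.28,0],0],
  [0,[0.13,0.38,0],0],
  [0,[0.165,0.48,0],0],
  [0,[0.2,0.58,0],0],
  [0,[0.236,0.68,0],0],
  [0,[0.27,0.78,0],0],
  [0,[0.3,0.88,0],0],
])

```text
time_s: 7.25
eef_pos: [0.6451, -0.0875, 0.1998]
eef_rot: [0.0, 0.99, -0.144, -0.001]
wrist_force: [0.3, -0.3, -1.8]
opening: 0.122
grasp_force: 58.5
```

play_rows([
  [0,[0.035,0.1,0],0],
  [0,[0.06,0.19,0],0],
  [0,[0.075,0.25,0],0],
  [0,[0.082,0.29,0],0],
  [0,[0.082,0.304,0],0],
  [0,[0.082,0.304,0],0],
  [0,[0.082,0.304,0],0],
])

```text
time_s: 7.95
eef_pos: [0.6429, -0.2095, 0.2006]
eef_rot: [-0.0, 0.99, -0.143, -0.0]
wrist_force: [-0.5, 0.1, -1.4]
opening: 0.126
grasp_force: 58.6
```

Run:
```python
from h import *
P,C=cloud(); c=bowl(P,(.626,-.265),.058,.054,.139); print(c); l=bowl(P,(.626,-.265),.075,.055); print(l)
o=get_obs()["eef_pos"]; d=l[0]-c[0]; print(d)
chain([(0,o[0]+d[0],o[1]+d[1],.075,-.2826),(0,o[0]+d[0],o[1]+d[1],.062,-.2826)])
```

```text
(array([ 0.63279133, -0.26014169]), np.float64(0.0019331236308267688), 260, np.float64(1.4742762740425288), np.float64(0.056897867554737115), 98)
(array([ 0.62521127, -0.26396149]), np.float64(0.0018032033244417128), 325, np.float64(0.0), np.float64(0.0), 0)
[-0.00758005 -0.0038198 ]
pos [ 0.6432 -0.2092  0.2009] yaw -0.2863 tilt [-0.      0.0004] open 11.0 F [ 0.4  0.1 -1.5] t 8.1
call:
[0, [-0.0155, 0.0145, 0.3148], -0.0012] rows 2.5
[0, [-0.0155, 0.0145, 0.3473], -0.0012] rows 0.3
```

play_rows([
  [0,[-0.005,0.009,0.03],0],
  [0,[-0.005,0.009,0.08],0],
  [0,[-0.005,0.009,0.14],0],
  [0,[-0.005,0.009,0.2],0],
  [0,[-0.005,0.009,0.25],0],
  [0,[-0.005,0.009,0.29],0],
  [0,[-0.005,0.009,0.315],0],
  [0,[-0.005,0.009,0.33],0],
  [0,[-0.005,0.009,0.337],0],
  [0,[-0.005,0.009,0.337],0],
])

```text
time_s: 9.05
eef_pos: [0.6404, -0.2138, 0.0664]
eef_rot: [0.0, 0.99, -0.144, 0.0]
wrist_force: [0.8, -0.3, -1.5]
opening: 0.124
grasp_force: 58.6
```

play_rows([
  [0,[0,0,0.004],0],
  [0,[0,0,0.007],0],
  [0,[0,0,0.007],0],
  [0,[0,0,0.007],0],
])

```text
time_s: 9.45
eef_pos: [0.6404, -0.2138, 0.0637]
eef_rot: [0.0, 0.99, -0.144, 0.0]
wrist_force: [0.6, -1.0, -1.0]
opening: 0.127
grasp_force: 58.8
```

play_rows([
  [0,[0,0,0.003],0],
  [0,[0,0,0.003],0],
  [35,[0,0,0.003],0],
  [35,[0,0,0.003],0],
  [35,[0,0,0.003],0],
  [35,[0,0,-0.05],0],
  [35,[0,0,-0.15],0],
  [35,[0,0,-0.25],0],
  [35,[0,0,-0.35],0],
  [35,[0,0,-0.35],0],
])

```text
time_s: 10.45
eef_pos: [0.6436, -0.2155, 0.2113]
eef_rot: [0.002, 0.99, -0.143, 0.006]
wrist_force: [0.8, -1.7, 0.8]
opening: 0.411
grasp_force: 0.0
```

Run:
```python
from h import *
P,C=cloud(); print(bowl(P,(.626,-.265),.058,.054,.005)); print(bowl(P,(.626,-.265),.075,.055,-.001))
s=bowl(P,(.476,-.393),.042); print(s)
for c in[(.422,-.234),(.506,-.206),(.427,-.157)]: print("fruit",fruit(P,c))
a=s[3]; psi=a+np.pi/2-np.pi; x,y=s[0]+.040*np.array([np.cos(a),np.sin(a)]); print(psi,x,y)
psi+=np.pi
chain([(50,x,y,.20,psi)],[(50,x,y,.056,psi)])
```

```text
(array([ 0.62970894, -0.26638743]), np.float64(0.002794327920824423), 411, np.float64(1.3586068562843978), np.float64(0.05835021659208251), 46)
(array([ 0.62544072, -0.26262779]), np.float64(0.005879169378317456), 532, np.float64(1.2345589990990586), np.float64(0.05421670271966892), 60)
(array([ 0.50393487, -0.36705569]), np.float64(0.0017720073451051649), 268, np.float64(-1.034880938531178), np.float64(0.03768672618670903), 57)
fruit (array([ 0.42312947, -0.23998342]), np.float64(0.0011736595647015608), 56)
fruit (array([ 0.50873721, -0.21119151]), np.float64(0.0012868881362024076), 52)
fruit (array([ 0.42764307, -0.16155757]), np.float64(0.0010823381352171608), 62)
-2.6056772653260745 0.5243600028822675 -0.40144775152340434
pos [ 0.6407 -0.214   0.2047] yaw -0.2881 tilt [ 0.0025 -0.0014] open 34.9 F [ 0.  -1.2 -0.2] t 10.6
call:
[50, [-0.1458, 0.5318, 0.0118], -0.2623] rows 5.5
call:
[50, [0.0, 0.0, 0.36], -0.0] rows 2.9
```

play_rows([
  [50,[-0.146,0.532,0.012],-0.2623],
  [50,[-0.146,0.532,0.012],-0.2623],
  [50,[-0.146,0.532,0.012],-0.2623],
  [50,[-0.146,0.532,0.012],-0.2623],
  [50,[-0.146,0.532,0.012],-0.2623],
  [50,[-0.146,0.532,0.012],-0.2623],
  [50,[-0.146,0.532,0.012],-0.2623],
  [50,[-0.146,0.532,0.05],-0.2623],
  [50,[-0.146,0.532,0.05],-0.2623],
])

```text
time_s: 11.45
eef_pos: [0.5227, -0.3989, 0.1793]
eef_rot: [-0.003, 0.964, 0.264, -0.001]
wrist_force: [-0.3, 0.5, -0.8]
opening: 0.586
grasp_force: 0.0
```

Run:
```python
from h import *
P,C=cloud(); p=cam("top"); save(p,"t2.png"); i=cv2.imread("pics/t2.png")[150:270,300:460]; cv2.imwrite("pics/t2c.png",cv2.resize(i,None,fx=4,fy=4))
print(bowl(P,(.629,-.265),.058,.054,.005)); Q=P[near(P,(.626,-.264),.095,.050,.06)]
Q=Q[np.hypot(Q[:,0]-.6275,Q[:,1]+.265)>.064]; print("large",circ(Q,.073,(.626,-.264)))
s=bowl(P,(.504,-.367),.042); print(s)
a=s[3]; psi=a+np.pi/2; x,y=s[0]+.040*np.array([np.cos(a),np.sin(a)]); print(psi,x,y)
chain([(50,x,y,.1,psi),(50,x,y,.058,psi)])
```

```text
(array([ 0.63076375, -0.26600242]), np.float64(0.003752644741579362), 618, np.float64(1.3810585401382904), np.float64(0.05721533685119734), 63)
large (array([ 0.6257833 , -0.26554995]), np.float64(0.0015221864465536639), 507)
(array([ 0.50360962, -0.36744868]), np.float64(0.0017392617413715047), 257, np.float64(-0.9476134694336196), np.float64(0.03661959365758652), 54)
0.623182857361277 0.5269545315549503 -0.3999296797743648
pos [ 0.5238 -0.4002  0.1825] yaw 0.5363 tilt [-0.0009  0.0011] open 49.6 F [ 0.2 -0.7 -0.1] t 11.6
call:
[50, [0.007, 0.0035, 0.2061], -0.0277] rows 1.7
[50, [0.007, 0.0035, 0.3111], -0.0277] rows 0.8
```

View pics/t2c.png

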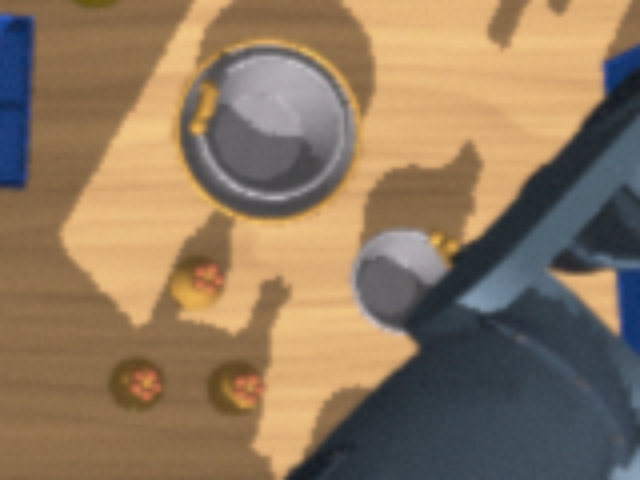

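Medium bowl sits concentric in the large one (crop 270,125); small bowl at (400,280), its leaf beside (445,245). Grasping the leaf.

play_rows([
  [50,[0.002,0.004,0.06],-0.011],
  [50,[0.002,0.004,0.12],-0.011],
  [50,[0.002,0.004,0.18],-0.011],
  [50,[0.002,0.004,0.24],-0.011],
  [50,[0.002,0.004,0.29],-0.011],
  [50,[0.002,0.004,0.311],-0.011],
  [50,[0.002,0.004,0.311],-0.011],
  [0,[0.002,0.004,0.311],-0.011],
  [0,[0.002,0.004,0.311],-0.011],
  [0,[0.002,0.004,0.311],-0.011],
])

```text
time_s: 12.6
eef_pos: [0.5259, -0.403, 0.0605]
eef_rot: [0.001, 0.96, 0.281, 0.001]
wrist_force: [-0.6, -1.8, 2.6]
opening: 0.128
grasp_force: 60.6
```

play_rows([
  [0,[0,0,0],0],
  [0,[0,0,0],0],
  [0,[0,0,0],0],
  [0,[0,0,-0.02],0],
  [0,[0,0,-0.07],0],
  [0,[0,0,-0.14],0],
  [0,[0,0,-0.21],0],
  [0,[0,0,-0.28],0],
  [0,[0,0,-0.33],0],
  [0,[0,0,-0.33],0],
])

```text
time_s: 13.6
eef_pos: [0.5264, -0.4032, 0.1946]
eef_rot: [0.003, 0.96, 0.281, 0.001]
wrist_force: [0.6, 0.3, -1.5]
opening: 0.124
grasp_force: 60.0
```

Run:
```python
from h import *
P,C=cloud(); o=get_obs()["eef_pos"]
c=bowl(P,(.504,-.367),.042,.054,o[2]-.058); print(c)
for z in np.arange(.06,.21,.01):
    Q=P[near(P,(.504,-.367),.06,z,z+.01)]; print(round(z,3),len(Q),np.round(Q.mean(0),3) if len(Q) else "")
chain([])
```

```text
(array([ 0.5014984 , -0.36680408]), np.float64(0.0017905141832461544), 245, np.float64(-0.8178201661832476), np.float64(0.032255840181583374), 56)
0.06 0 
0.07 0 
0.08 0 
0.09 0 
0.1 0 
0.11 0 
0.12 0 
0.13 130 [ 0.504 -0.361  0.137]
0.14 108 [ 0.506 -0.357  0.144]
0.15 99 [ 0.505 -0.357  0.156]
0.16 153 [ 0.506 -0.368  0.165]
0.17 199 [ 0.507 -0.371  0.175]
0.18 244 [ 0.507 -0.364  0.185]
0.19 75 [ 0.528 -0.381  0.194]
0.2 31 [ 0.522 -0.389  0.205]
pos [ 0.5249 -0.4017  0.1903] yaw 0.5706 tilt [-0.0004  0.0006] open 11.0 F [-1.2  0.5 -2.9] t 13.7
call:
```

Run:
```python
from h import *
P,C=cloud(); c=np.array([.627,-.266])
for _ in range(4):
    Q=P[near(P,c,.064,.053,.064)]; Q=Q[np.hypot(*(Q[:,:2]-c).T)>.045]; c,e,n=circ(Q,.056,c)
print("med",c,e,n)
x,y=c+[.022,-.0345]
chain([(0,x,y,.19,.5706)],[(0,x,y,.073,.5706)])
```

```text
med [ 0.62842052 -0.26631503] 0.002024046280473063 443
pos [ 0.5243 -0.4011  0.1887] yaw 0.5705 tilt [-0.0023  0.0027] open 10.6 F [-0.6 -0.3 -2. ] t 13.8
call:
[0, [0.4008, -0.0408, -0.0033], -0.0] rows 3.2
call:
[0, [0.0, 0.0, 0.2925], -0.0] rows 2.3
```

play_rows([
  [0,[0.03,-0.003,0],0],
  [0,[0.08,-0.008,0],0],
  [0,[0.15,-0.016,0],0],
  [0,[0.22,-0.024,0],0],
  [0,[0.29,-0.031,0],0],
  [0,[0.35,-0.038,0],0],
  [0,[0.385,-0.042,0],0],
  [0,[0.397,-0.043,0],0],
  [0,[0.397,-0.043,0],0],
  [0,[0.397,-0.043,0],0],
])

```text
time_s: 14.8
eef_pos: [0.6488, -0.3025, 0.1905]
eef_rot: [-0.0, 0.96, 0.281, -0.0]
wrist_force: [-0.9, 0.0, -1.6]
opening: 0.122
grasp_force: 60.0
```

Run:
```python
from h import *
P,C=cloud(); o=get_obs()["eef_pos"]; print(bowl(P,(.627,-.266),.042,.054,o[2]-.0605)); print(o[:2]-[.022,-.0345]); chain([(0,o[0],o[1],.0730,.5706)])
```

```text
(array([ 0.62434771, -0.26747475]), np.float64(0.0016517337000884758), 237, np.float64(-0.9131859498518387), np.float64(0.02991225804660346), 49)
[ 0.62674212 -0.26834913]
pos [ 0.6487 -0.3028  0.1909] yaw 0.5691 tilt [-0.0003 -0.0001] open 10.9 F [-0.2 -0.4 -0.6] t 14.9
call:
[0, [0.0, 0.0, 0.2947], -0.0005] rows 2.4
```

play_rows([
  [0,[0.004,-0.002,0.03],0],
  [0,[0.004,-0.002,0.08],0],
  [0,[0.004,-0.002,0.14],0],
  [0,[0.004,-0.002,0.19],0],
  [0,[0.004,-0.002,0.23],0],
  [0,[0.004,-0.002,0.26],0],
  [0,[0.004,-0.002,0.28],0],
  [0,[0.004,-0.002,0.293],0],
  [0,[0.004,-0.002,0.293],0],
])

```text
time_s: 15.8
eef_pos: [0.6503, -0.3003, 0.0733]
eef_rot: [-0.0, 0.96, 0.281, -0.0]
wrist_force: [-0.0, 1.1, -1.6]
opening: 0.126
grasp_force: 60.0
```

play_rows([
  [0,[0,0,0.004],0],
  [0,[0,0,0.006],0],
  [0,[0,0,0.006],0],
  [0,[0,0,0.006],0],
])

```text
time_s: 16.2
eef_pos: [0.6506, -0.3004, 0.0717]
eef_rot: [0.0, 0.96, 0.281, 0.0]
wrist_force: [-0.0, -0.4, -0.5]
opening: 0.126
grasp_force: 60.0
```

play_rows([
  [0,[0,0,0.003],0],
  [0,[0,0,0.003],0],
  [32,[0,0,0.003],0],
  [32,[0,0,0.003],0],
  [32,[0,0,0.003],0],
  [32,[0,0,-0.05],0],
  [32,[0,0,-0.15],0],
  [32,[0,0,-0.25],0],
  [32,[0,0,-0.3],0],
  [32,[0,0,-0.3],0],
])

```text
time_s: 17.2
eef_pos: [0.6525, -0.3017, 0.1966]
eef_rot: [0.003, 0.96, 0.281, 0.003]
wrist_force: [-0.2, -0.3, -0.5]
opening: 0.372
grasp_force: 0.0
```

Run:
```python
from h import *
P,C=cloud(); p=cam("top"); save(p,"t3.png"); i=cv2.imread("pics/t3.png")[150:270,300:460]; cv2.imwrite("pics/t3c.png",cv2.resize(i,None,fx=4,fy=4))
c=np.array([.627,-.266])
Q=P[near(P,c,.1,.045,.11)]
for _ in range(4):
    k=near(P,c,.047,.0575,.068); Q=P[k]; Q=Q[np.hypot(*(Q[:,:2]-c).T)>.03]; c,e,n=circ(Q,.040,c)
print("small",c,e,n)
Q=P[near(P,c,.035,0,.06)]; print("floor z",np.percentile(Q[:,2],[5,25,50]))
L=P[near(P,c,.07,.075,.1)]; print("tops",np.percentile(L[:,2],[50,90,98,100]))
for c in[(.422,-.234),(.506,-.206),(.427,-.157)]: print("fruit",fruit(P,c))
c=(.5087,-.2118)
chain([(50,*c,.15,-.4)],[(50,*c,.047,-.4)])
```

```text
small [ 0.6267132 -0.2647945] 0.0016573283057648505 219
floor z [0.01095049 0.01718557 0.03527212]
tops [0.08646389 0.09143384 0.09406059 0.09534393]
fruit (array([ 0.42333833, -0.24026025]), np.float64(0.0007458028877013901), 55)
fruit (array([ 0.50858565, -0.21186187]), np.float64(0.0011280492896140958), 50)
fruit (array([ 0.42771374, -0.16089658]), np.float64(0.0008568278060333487), 65)
pos [ 0.6497 -0.2998  0.1896] yaw 0.5705 tilt [-0.002   0.0013] open 31.7 F [-0.5  0.2 -0.5] t 17.4
call:
[50, [-0.1777, -0.3755, 0.0991], 0.3089] rows 6.5
call:
[50, [0.0, 0.0, 0.2575], -0.0] rows 2.1
```

View pics/t3c.png

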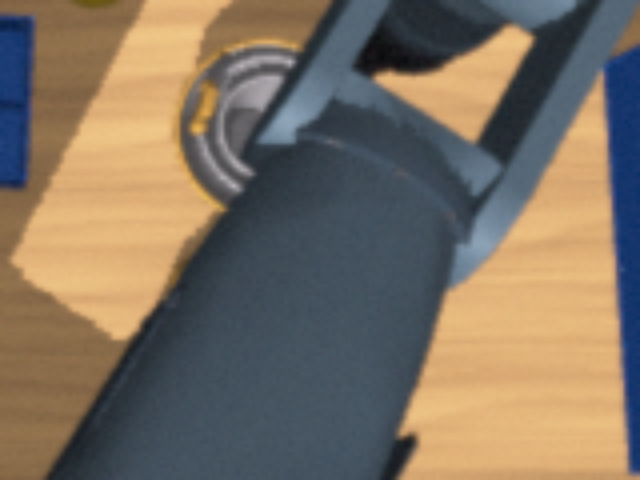

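Both bowls are nested (rings at crop ~260,110, leaf tops at 94 mm as expected). Next, the fruits.

Run:
```python
from h import *
a=(.5086,-.2118);A=(.6925,-.0456);b=(.4277,-.161);B=(.6308,.0235);c=(.4233,-.2402);Cc=(.6266,-.0414)
chain([(50,*a,.15,0)],[(50,*a,.047,0)],[(0,*a,.16,0)],[(0,*A,.16,0)],[(0,*A,.053,0)],[(50,*A,.15,0)],[(50,*b,.15,0)])
```

```text
pos [ 0.6497 -0.2998  0.1896] yaw 0.5705 tilt [-0.002   0.0013] open 31.7 F [-0.5  0.2 -0.5] t 17.4
call:
[50, [-0.178, -0.3757, 0.0991], 0.1816] rows 3.8
call:
[50, [0.0, 0.0, 0.2575], -0.0] rows 2.1
call:
[0, [0.0, 0.0, -0.2825], -0.0] rows 2.3
call:
[0, [0.4597, -0.4155, 0.0], -0.0] rows 5.0
call:
[0, [0.0, 0.0, 0.2675], -0.0] rows 2.1
call:
[50, [0.0, 0.0, -0.2425], -0.0] rows 1.9
call:
[50, [-0.662, 0.2885, 0.0], -0.0] rows 5.8
```

play_rows([
  [50,[-0.178,-0.376,0],0.1816],
  [50,[-0.178,-0.376,0],0.1816],
  [50,[-0.178,-0.376,0],0.1816],
  [50,[-0.178,-0.376,0],0.1816],
  [50,[-0.178,-0.376,0.06],0.1816],
  [50,[-0.178,-0.376,0.1],0.1816],
  [50,[-0.178,-0.376,0.1],0.1816],
  [50,[-0.178,-0.376,0.1],0.1816],
])

```text
time_s: 18.15
eef_pos: [0.5085, -0.2117, 0.15]
eef_rot: [-0.001, 1.0, -0.0, -0.001]
wrist_force: [-0.1, -0.2, -0.9]
opening: 0.589
grasp_force: 0.0
```

Run:
```python
from h import *
P,C=cloud(); print([fruit(P,c) for c in[(.5086,-.2118),(.4277,-.161),(.4233,-.2402)]])
chain([(50,.5086,-.2118,.047,0)])
```

```text
[(array([ 0.50862997, -0.21184832]), np.float64(0.0009129375080118244), 55), (array([ 0.42768384, -0.16109372]), np.float64(0.00057158592637786), 60), (array([ 0.42316712, -0.24029337]), np.float64(0.0008514580664428178), 54)]
pos [ 0.5095 -0.2124  0.1515] yaw 0.0 tilt [ 0.0001 -0.0001] open 50.1 F [-0.4 -1.2  0. ] t 18.2
call:
[50, [-0.0023, -0.0015, 0.2612], 0.0] rows 2.1
```

play_rows([
  [50,[-0.001,-0.001,0.06],0],
  [50,[-0.001,-0.001,0.13],0],
  [50,[-0.001,-0.001,0.2],0],
  [50,[-0.001,-0.001,0.258],0],
  [50,[-0.001,-0.001,0.258],0],
  [0,[-0.001,-0.001,0.258],0],
  [0,[-0.001,-0.001,0.258],0],
  [0,[-0.001,-0.001,0.258],0],
  [0,[-0.001,-0.001,0.258],0],
  [0,[-0.001,-0.001,0.258],0],
])

```text
time_s: 19.25
eef_pos: [0.5104, -0.2129, 0.0501]
eef_rot: [0.001, 1.0, -0.0, 0.002]
wrist_force: [-0.5, -0.7, 6.0]
opening: 0.234
grasp_force: 59.1
```

play_rows([
  [0,[0,0,-0.04],0],
  [0,[0,0,-0.12],0],
  [0,[0,0,-0.2],0],
  [0,[0,0,-0.26],0],
  [0,[0,0,-0.29],0],
  [0,[0.05,-0.045,-0.29],0],
  [0,[0.13,-0.12,-0.29],0],
  [0,[0.21,-0.2,-0.29],0],
  [0,[0.29,-0.275,-0.29],0],
  [0,[0.37,-0.34,-0.29],0],
])

```text
time_s: 20.25
eef_pos: [0.6573, -0.0738, 0.1631]
eef_rot: [-0.0, 1.0, 0.0, -0.001]
wrist_force: [0.5, -0.2, -1.5]
opening: 0.236
grasp_force: 59.0
```

Run:
```python
from h import *
chain([(0,.6925,-.0456,.162,0),(0,.6925,-.0456,.053,0)])
```

```text
pos [ 0.6573 -0.0738  0.1631] yaw 0.0004 tilt [-0.0016  0.0006] open 20.1 F [ 0.5 -0.2 -1.5] t 20.2
call:
[0, [0.0881, -0.0705, 0.0027], 0.0001] rows 0.9
[0, [0.0881, -0.0705, 0.2752], 0.0001] rows 2.2
```

play_rows([
  [0,[0.05,-0.04,0],0],
  [0,[0.087,-0.07,0],0],
  [0,[0.087,-0.07,0.04],0],
  [0,[0.087,-0.07,0.11],0],
  [0,[0.087,-0.07,0.18],0],
  [0,[0.087,-0.07,0.23],0],
  [0,[0.087,-0.07,0.255],0],
  [0,[0.087,-0.07,0.265],0],
  [0,[0.087,-0.07,0.269],0],
  [0,[0.087,-0.07,0.269],0],
])

```text
time_s: 21.25
eef_pos: [0.6922, -0.0481, 0.0574]
eef_rot: [0.0, 1.0, -0.0, 0.001]
wrist_force: [-0.5, -0.1, -0.8]
opening: 0.234
grasp_force: 59.0
```

Run:
```python
from h import *
P,C=cloud(); chain([(50,.6925,-.0456,.055,0)],[(50,.6925,-.0456,.15,0),(50,.4277,-.161,.15,0)])
```

```text
pos [ 0.6926 -0.0481  0.0579] yaw 0.0 tilt [ 0.0022 -0.0006] open 20.1 F [-0.6  0.1 -1.4] t 21.4
call:
[50, [-0.0001, -0.0062, 0.0073], 0.0] rows 0.1
call:
[50, [0.0, 0.0, -0.2375], -0.0] rows 1.9
[50, [-0.662, 0.2885, -0.2375], -0.0] rows 5.8
```

play_rows([
  [0,[0,-0.006,0.003],0],
  [0,[0,-0.006,0.007],0],
  [0,[0,-0.006,0.007],0],
  [45,[0,-0.006,0.007],0],
  [45,[0,-0.006,0.007],0],
  [45,[0,-0.006,0.007],0],
  [45,[0,-0.006,-0.1],0],
  [45,[0,-0.006,-0.23],0],
  [45,[0,-0.006,-0.23],0],
])

```text
time_s: 22.25
eef_pos: [0.6964, -0.0465, 0.1572]
eef_rot: [0.002, 1.0, 0.0, 0.007]
wrist_force: [1.0, -0.2, 1.4]
opening: 0.525
grasp_force: 0.0
```

play_rows([
  [50,[-0.66,0.29,0],0],
  [50,[-0.66,0.29,0],0],
  [50,[-0.66,0.29,0],0],
  [50,[-0.66,0.29,0],0],
  [50,[-0.66,0.29,0],0],
  [50,[-0.66,0.29,0],0],
  [50,[-0.66,0.29,0],0],
  [50,[-0.66,0.29,0],0],
])

```text
time_s: 23.05
eef_pos: [0.4277, -0.162, 0.1489]
eef_rot: [0.0, 1.0, -0.001, 0.001]
wrist_force: [1.3, -0.5, -0.3]
opening: 0.583
grasp_force: 0.0
```

Run:
```python
from h import *
P,C=cloud(); print([fruit(P,c) for c in[(.6925,-.0456),(.4277,-.161),(.4233,-.2402)]])
print("top z",np.percentile(P[near(P,(.6925,-.0456),.012,.05,.1)][:,2],[50,95]))
k=near(P,(.665,.02),.14,.030,.05)&(C[:,2]>C[:,0]+40); Q=P[k]
def F(v):
    c,s=np.cos(v[2]),np.sin(v[2]); x=(Q[:,0]-v[0])*c+(Q[:,1]-v[1])*s; y=-(Q[:,0]-v[0])*s+(Q[:,1]-v[1])*c
    return np.minimum(np.abs(np.abs(x)-.0655),np.abs(np.abs(y)-.097))
k=Q[:,2]>.041; Q=Q[k]
print("crate",least_squares(F,[.6637,.0214,-.064],loss="soft_l1",f_scale=.003).x)
chain([(50,.4277,-.161,.048,0)])
```

```text
[(array([ 0.69084146, -0.04416358]), np.float64(0.0008755659712677171), 78), (array([ 0.42775523, -0.1612266 ]), np.float64(0.0007343123484528924), 61), (array([ 0.42318246, -0.24039053]), np.float64(0.00124475543788486), 58)]
top z [0.07746645 0.08252662]
crate [ 0.66314355  0.02077999 -0.06847315]
pos [ 0.4287 -0.1615  0.1489] yaw 0.0002 tilt [ 0.0013 -0.0006] open 49.8 F [-0.5 -0.3  0.2] t 23.1
call:
[50, [-0.0024, -0.0014, 0.2523], 0.0001] rows 2.0
```

play_rows([
  [50,[-0.002,-0.001,0.06],0],
  [50,[-0.002,-0.001,0.13],0],
  [50,[-0.002,-0.001,0.2],0],
  [50,[-0.002,-0.001,0.252],0],
  [50,[-0.002,-0.001,0.252],0],
  [0,[-0.002,-0.001,0.252],0],
  [0,[-0.002,-0.001,0.252],0],
  [0,[-0.002,-0.001,0.252],0],
  [0,[-0.002,-0.001,0.252],0],
  [0,[-0.002,-0.001,0.252],0],
])

```text
time_s: 24.15
eef_pos: [0.4281, -0.1617, 0.049]
eef_rot: [0.001, 1.0, -0.0, 0.001]
wrist_force: [1.4, 0.3, 6.3]
opening: 0.234
grasp_force: 59.4
```

play_rows([
  [0,[0,0,-0.04],0],
  [0,[0,0,-0.12],0],
  [0,[0,0,-0.2],0],
  [0,[0,0,-0.26],0],
  [0,[0,0,-0.29],0],
  [0,[0.05,-0.045,-0.29],0],
  [0,[0.13,-0.12,-0.29],0],
  [0,[0.21,-0.195,-0.29],0],
  [0,[0.29,-0.27,-0.29],0],
  [0,[0.37,-0.34,-0.29],0],
])

```text
time_s: 25.15
eef_pos: [0.5752, -0.0234, 0.1625]
eef_rot: [-0.0, 1.0, 0.0, -0.001]
wrist_force: [0.7, -1.3, -2.1]
opening: 0.237
grasp_force: 59.1
```

Run:
```python
from h import *
chain([(0,.6304,.0232,.162,0),(0,.6304,.0232,.0575,0)])
```

```text
pos [ 0.5752 -0.0234  0.1625] yaw 0.0001 tilt [-0.0019  0.0003] open 20.2 F [ 0.7 -1.3 -2.1] t 25.1
call:
[0, [0.1381, -0.1164, 0.0013], 0.0] rows 1.4
[0, [0.1381, -0.1164, 0.2626], 0.0] rows 2.1
```

play_rows([
  [0,[0.07,-0.06,0],0],
  [0,[0.12,-0.105,0],0],
  [0,[0.138,-0.121,0.03],0],
  [0,[0.138,-0.121,0.1],0],
  [0,[0.138,-0.121,0.17],0],
  [0,[0.138,-0.121,0.22],0],
  [0,[0.138,-0.121,0.25],0],
  [0,[0.138,-0.121,0.262],0],
  [0,[0.138,-0.121,0.262],0],
  [0,[0.138,-0.121,0.262],0],
])

```text
time_s: 26.15
eef_pos: [0.6308, 0.0231, 0.0599]
eef_rot: [0.0, 1.0, -0.0, 0.001]
wrist_force: [0.3, 0.3, -1.2]
opening: 0.237
grasp_force: 59.1
```

Run:
```python
from h import *
chain([(50,.6304,.0232,.054,0)],[(50,.6304,.0232,.15,0),(50,.4232,-.2403,.15,0)])
```

```text
pos [0.6308 0.0231 0.0599] yaw -0.0002 tilt [ 0.0016 -0.0003] open 20.2 F [ 0.3  0.3 -1.2] t 26.1
call:
[50, [-0.0009, -0.0003, 0.0147], -0.0001] rows 0.1
call:
[50, [0.0, 0.0, -0.24], -0.0] rows 1.9
[50, [-0.518, 0.6587, -0.24], -0.0] rows 6.7
```

play_rows([
  [0,[0,0,0.006],0],
  [0,[0,0,0.011],0],
  [0,[0,0,0.014],0],
  [0,[0,0,0.014],0],
  [45,[0,0,0.014],0],
  [45,[0,0,0.014],0],
  [45,[0,0,0.014],0],
  [45,[0,0,-0.1],0],
  [45,[0,0,-0.22],0],
  [45,[0,0,-0.22],0],
])

```text
time_s: 27.15
eef_pos: [0.635, 0.0228, 0.155]
eef_rot: [0.001, 1.0, 0.0, 0.007]
wrist_force: [1.4, -0.5, 0.5]
opening: 0.53
grasp_force: 0.0
```

play_rows([
  [50,[-0.518,0.659,0],0],
  [50,[-0.518,0.659,0],0],
  [50,[-0.518,0.659,0],0],
  [50,[-0.518,0.659,0],0],
  [50,[-0.518,0.659,0],0],
  [50,[-0.518,0.659,0],0],
  [50,[-0.518,0.659,0],0],
  [50,[-0.518,0.659,0],0],
  [50,[-0.518,0.659,0],0],
])

```text
time_s: 28.05
eef_pos: [0.4225, -0.2408, 0.1468]
eef_rot: [-0.0, 1.0, -0.001, 0.0]
wrist_force: [0.7, -0.9, 0.6]
opening: 0.588
grasp_force: 0.0
```

Run:
```python
from h import *
P,C=cloud(); print([fruit(P,c) for c in[(.6925,-.0456),(.6304,.0232),(.4233,-.2402)]])
chain([(50,.4232,-.2403,.048,0)])
```

```text
[(array([ 0.69076552, -0.0445525 ]), np.float64(0.0007674727114945462), 74), (array([0.62994819, 0.02379647]), np.float64(0.0008333312346606586), 73), (array([ 0.42295676, -0.24035405]), np.float64(0.0007776945718107965), 54)]
pos [ 0.4232 -0.2396  0.1467] yaw 0.0005 tilt [0.0001 0.0004] open 50.3 F [1.  0.9 0.7] t 28.1
call:
[50, [-0.0, 0.0018, 0.2469], 0.0002] rows 2.0
```

play_rows([
  [50,[0,0.001,0.06],0],
  [50,[0,0.001,0.13],0],
  [50,[0,0.001,0.2],0],
  [50,[0,0.001,0.247],0],
  [50,[0,0.001,0.247],0],
  [0,[0,0.001,0.247],0],
  [0,[0,0.001,0.247],0],
  [0,[0,0.001,0.247],0],
  [0,[0,0.001,0.247],0],
  [0,[0,0.001,0.247],0],
])

```text
time_s: 29.15
eef_pos: [0.424, -0.2413, 0.0494]
eef_rot: [0.001, 1.0, -0.0, 0.001]
wrist_force: [1.3, 1.5, 7.3]
opening: 0.228
grasp_force: 59.4
```

play_rows([
  [0,[0,0,-0.04],0],
  [0,[0,0,-0.12],0],
  [0,[0,0,-0.2],0],
  [0,[0,0,-0.26],0],
  [0,[0,0,-0.29],0],
  [0,[0.05,-0.049,-0.29],0],
  [0,[0.13,-0.127,-0.29],0],
  [0,[0.21,-0.205,-0.29],0],
  [0,[0.29,-0.283,-0.29],0],
  [0,[0.37,-0.362,-0.29],0],
])

```text
time_s: 30.15
eef_pos: [0.5713, -0.0943, 0.1631]
eef_rot: [-0.0, 1.0, -0.0, -0.001]
wrist_force: [0.4, -1.2, -1.3]
opening: 0.234
grasp_force: 59.2
```

Run:
```python
from h import *
chain([(0,.6261,-.0417,.162,0),(0,.6261,-.0417,.0575,0)])
```

```text
pos [ 0.5713 -0.0943  0.1631] yaw -0.0004 tilt [-0.0015  0.0004] open 19.9 F [ 0.4 -1.2 -1.3] t 30.1
call:
[0, [0.137, -0.1315, 0.0026], -0.0001] rows 1.5
[0, [0.137, -0.1315, 0.2639], -0.0001] rows 2.1
```

play_rows([
  [0,[0.07,-0.07,0],0],
  [0,[0.12,-0.118,0],0],
  [0,[0.136,-0.135,0.03],0],
  [0,[0.136,-0.135,0.1],0],
  [0,[0.136,-0.135,0.17],0],
  [0,[0.136,-0.135,0.22],0],
  [0,[0.136,-0.135,0.25],0],
  [0,[0.136,-0.135,0.266],0],
  [0,[0.136,-0.135,0.266],0],
  [0,[0.136,-0.135,0.266],0],
])

```text
time_s: 31.15
eef_pos: [0.6259, -0.0422, 0.0586]
eef_rot: [0.0, 1.0, -0.0, 0.001]
wrist_force: [-0.6, 0.6, -1.5]
opening: 0.23
grasp_force: 59.1
```

Run:
```python
from h import *
chain([(50,.6261,-.0417,.0545,0)],[(50,.6261,-.0417,.15,0),(50,.46,.08,.2,0)])
```

```text
pos [ 0.6259 -0.0422  0.0586] yaw -0.0002 tilt [ 0.0014 -0.0004] open 19.7 F [-0.6  0.6 -1.5] t 31.1
call:
[50, [0.0005, -0.0013, 0.0102], -0.0001] rows 0.1
call:
[50, [0.0, 0.0, -0.2387], -0.0] rows 1.9
[50, [-0.4152, -0.3042, -0.3638], -0.0] rows 4.2
```

play_rows([
  [0,[0,0,0.005],0],
  [0,[0,0,0.01],0],
  [0,[0,0,0.01],0],
  [45,[0,0,0.01],0],
  [45,[0,0,0.01],0],
  [45,[0,0,0.01],0],
  [45,[0,0,-0.1],0],
  [45,[0,0,-0.22],0],
  [45,[0,0,-0.23],0],
])

```text
time_s: 32.05
eef_pos: [0.6296, -0.0427, 0.1572]
eef_rot: [0.001, 1.0, 0.0, 0.006]
wrist_force: [1.0, -0.4, -0.3]
opening: 0.525
grasp_force: 0.0
```

play_rows([
  [60,[-0.44,0.4,-0.1],0],
  [60,[-0.44,0.4,-0.1],0],
  [60,[-0.44,0.4,-0.1],0],
  [60,[-0.44,0.4,-0.1],0],
  [60,[-0.44,0.4,-0.1],0],
  [60,[-0.44,0.4,-0.1],0],
  [60,[-0.44,0.4,-0.1],0],
])

```text
time_s: 32.75
eef_pos: [0.4491, -0.2025, 0.19]
eef_rot: [0.0, 1.0, -0.001, 0.001]
wrist_force: [-1.4, 0.5, -0.2]
opening: 0.698
grasp_force: 0.0
```

Run:
```python
from h import *
p=cam("top"); ps=cam("side"); save(p,"t4.png"); save(ps,"s4.png"); i=cv2.imread("pics/t4.png")[100:320,100:460]; cv2.imwrite("pics/t4c.png",cv2.resize(i,None,fx=2.2,fy=2.2))
P=[];C=[]
for q in(p,ps):
    w=q["w"].reshape(-1,3); k=~np.isnan(w[:,0]); P.append(w[k]); C.append(q["image"].reshape(-1,3)[k].astype(int))
np.savez("c4",Pt=P[0],Ct=C[0],Ps=P[1],Cs=C[1])
for nm,Q,c in(("top",P[0],C[0]),("side",P[1],C[1])):
    k=near(Q,(.468,.10),.12,-.002,.03)
    h=k&(c.sum(1)<110)&(Q[:,2]>.014); b=k&(c.max(1)-c.min(1)<30)&(c.sum(1)>200)&(Q[:,1]>.09)
    for n,kk in(("handle",h),("blade",b)):
        v=Q[kk]
        if len(v)<20: print(nm,n,len(v)); continue
        print(nm,n,len(v),np.round(np.median(v,0),4),cv2.minAreaRect((v[:,:2]*1000).astype(np.float32)))
    k=near(Q,(.447,.378),.085,.031,.045); print(nm,"holder top",cv2.minAreaRect((Q[k][:,:2]*1000).astype(np.float32)))
    k=near(Q,(.447,.378),.085,.010,.045); print(nm,"holder",cv2.minAreaRect((Q[k][:,:2]*1000).astype(np.float32)))
    print([fruit(Q,c) for c in[(.6925,-.0456),(.6304,.0232),(.6261,-.0417)]])
```

```text
top handle 134 [0.4587 0.0454 0.0221] ((458.8321533203125, 45.568153381347656), (76.59580993652344, 17.665557861328125), 79.64228820800781)
top blade 455 [0.4749 0.1386 0.0042] ((476.1304626464844, 142.08071899414062), (99.47794342041016, 55.68220138549805), 79.11465454101562)
top holder top ((446.27325439453125, 380.86968994140625), (97.80606842041016, 84.51270294189453), 47.874855041503906)
top holder ((445.3998107910156, 379.42669677734375), (101.51251220703125, 85.07796478271484), 47.73536682128906)
[(array([ 0.69083606, -0.04518968]), np.float64(0.0003139600187499439), 10), (array([0.63041061, 0.02330284]), np.float64(0.0004286672978635551), 6), (array([ 0.6254349 , -0.04203967]), np.float64(0.00020042695710258707), 8)]
side handle 223 [0.455  0.0493 0.0215] ((457.32379150390625, 47.85785675048828), (79.41546630859375, 21.488306045532227), 81.10150909423828)
side blade 861 [0.4748 0.1426 0.004 ] ((475.84014892578125, 141.33470153808594), (105.8769760131836, 60.99710464477539), 80.09562683105469)
side holder top ((446.0732421875, 381.7365417480469), (96.87442779541016, 86.63348388671875), 47.70164108276367)
side holder ((444.4375915527344, 380.56304931640625), (100.70765686035156, 87.6168212890625), 48.08064270019531)
[(array([ 0.69112611, -0.0444166 ]), np.float64(0.0008815563634120421), 57), (array([0.6299372 , 0.02369014]), np.float64(0.0009000677129584461), 68), (array([ 0.62497242, -0.04126422]), np.float64(0.0007029247951803277), 62)]
```

View pics/t4c.png

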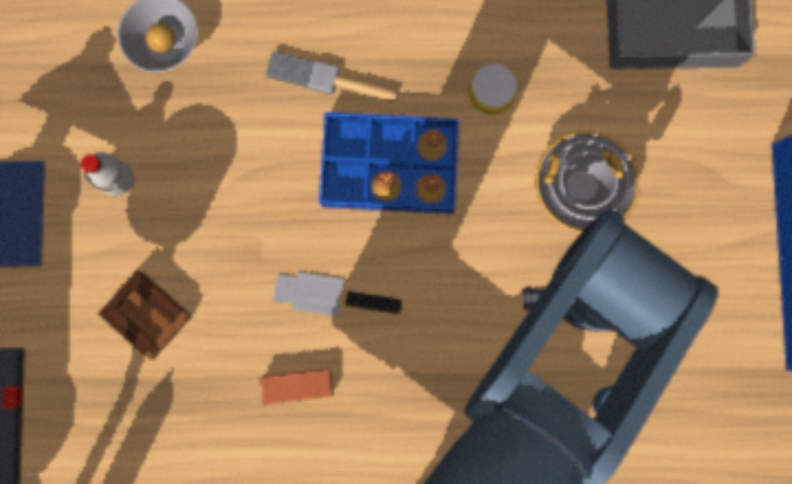

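All three fruits stand in their pockets ((432,143), (385,185), (430,187)), the bowls are nested at (588,180). Next, the server.

Run:
```python
from h import *
chain([(50,.4617,.0642,.12,1.394)],[(50,.4617,.0642,.005,1.394)])
```

```text
pos [ 0.4497 -0.2012  0.1895] yaw 0.0005 tilt [0.0002 0.0004] open 60.2 F [ 0.3 -0.1 -0.1] t 32.9
call:
[50, [0.0303, -0.6636, 0.1737], -0.4436] rows 9.3
call:
[50, [0.0, 0.0, 0.2875], -0.0] rows 2.3
```

play_rows([
  [50,[0.03,-0.664,0.174],-0.4436],
  [50,[0.03,-0.664,0.174],-0.4436],
  [50,[0.03,-0.664,0.174],-0.4436],
  [50,[0.03,-0.664,0.174],-0.4436],
  [50,[0.03,-0.664,0.174],-0.4436],
  [50,[0.03,-0.664,0.174],-0.4436],
  [50,[0.03,-0.664,0.174],-0.4436],
  [50,[0.03,-0.664,0.174],-0.4436],
  [50,[0.03,-0.664,0.174],-0.4436],
  [50,[0.03,-0.664,0.174],-0.4436],
])

```text
time_s: 33.85
eef_pos: [0.4612, 0.0656, 0.1195]
eef_rot: [-0.0, 0.764, 0.645, -0.0]
wrist_force: [-0.1, 0.3, -0.3]
opening: 0.586
grasp_force: 0.0
```

play_rows([
  [50,[0,0,0.05],0],
  [50,[0,0,0.12],0],
  [50,[0,0,0.18],0],
  [50,[0,0,0.2],0],
  [50,[0,0,0.2],0],
])

```text
time_s: 34.35
eef_pos: [0.4601, 0.0649, 0.0388]
eef_rot: [-0.001, 0.766, 0.642, -0.001]
wrist_force: [-0.1, -0.4, 0.4]
opening: 0.585
grasp_force: 0.0
```

Run:
```python
from h import *
chain([(50,.4617,.0642,.005,1.394)])
```

```text
pos [0.4601 0.0649 0.0388] yaw 1.3953 tilt [-0.0034  0.0005] open 49.9 F [-0.1 -0.4  0.4] t 34.4
call:
[50, [-0.001, 0.0042, 0.0845], 0.0004] rows 0.7
```

play_rows([
  [50,[0,0.003,0.04],0],
  [50,[0,0.003,0.07],0],
  [50,[0,0.003,0.084],0],
  [50,[0,0.003,0.084],0],
  [0,[0,0.003,0.084],0],
  [0,[0,0.003,0.084],0],
  [0,[0,0.003,0.084],0],
  [0,[0,0.003,0.084],0],
  [0,[0,0.003,0.084],0],
  [0,[0,0.003,0.084],0],
])

```text
time_s: 35.35
eef_pos: [0.4632, 0.0635, 0.0074]
eef_rot: [0.001, 0.767, 0.642, 0.001]
wrist_force: [-0.7, 1.1, 6.1]
opening: 0.237
grasp_force: 60.0
```

play_rows([
  [0,[0,0,-0.03],0],
  [0,[0,0,-0.09],0],
  [0,[0,0,-0.15],0],
  [0,[0,0,-0.2],0],
  [0,[0,0,-0.2],0],
  [0,[0,0,-0.2],0],
  [0,[0,0,-0.2],0],
])

```text
time_s: 36.05
eef_pos: [0.4614, 0.0637, 0.0854]
eef_rot: [-0.001, 0.767, 0.642, -0.001]
wrist_force: [-0.3, 0.4, -2.2]
opening: 0.236
grasp_force: 59.1
```

```bash
cat >> h.py <<'E'
def blade(P,C,o,psi):
    d=np.array([np.cos(psi),np.sin(psi)]); l=np.array([-d[1],d[0]]); r=P[:,:2]-o[:2]; s,t=r@d,r@l
    k=(s>.032)&(s<.15)&(abs(t)<.04)&(P[:,2]>o[2]-.03)&(P[:,2]<o[2]+.02)&(C.max(1)-C.min(1)<35)
    if k.sum()<30: print("few",k.sum()); return
    f=np.polyfit(s[k],P[k,2]-o[2],1); print("n",k.sum(),"slope",f[0],"top z-TCP at tip",np.polyval(f,.128),"tip s",np.percentile(s[k],[0,1,99,100]),"lat",np.percentile(t[k],[1,99]))
    r=cv2.minAreaRect((P[k][:,:2]*1000).astype(np.float32)); print(r)
E
python3 - <<'E'
from h import *
o=get_obs(); 
for n in("top","side"):
    P,C=cloud((n,)); blade(P,C,o["eef_pos"],1.394)
chain([(0,.3226,.2442,.09,.836)])
E
```

```text
n 74 slope 0.0027835166523148148 top z-TCP at tip -0.003599230402736925 tip s [0.11125344 0.11152731 0.12902366 0.12909617] lat [-0.01799067  0.019613  ]
((481.8255310058594, 182.12313842773438), (17.759475708007812, 38.877647399902344), 80.17628479003906)
n 865 slope -0.005064546763950704 top z-TCP at tip -0.004014072775402142 tip s [0.03245136 0.03340451 0.13057983 0.13183719] lat [-0.02635752  0.02934219]
((474.2523498535156, 144.83395385742188), (99.6081771850586, 57.35636901855469), 80.25987243652344)
pos [0.4614 0.0637 0.0853] yaw 1.3935 tilt [-0.0025  0.0003] open 20.7 F [-0.2  0.3 -1. ] t 36.1
call:
[0, [0.383, -0.421, -0.0119], 0.1775] rows 4.6
```

play_rows([
  [0,[0.06,-0.06,0],0.03],
  [0,[0.12,-0.13,0],0.06],
  [0,[0.18,-0.19,0],0.09],
  [0,[0.24,-0.26,0],0.12],
  [0,[0.3,-0.33,0],0.15],
  [0,[0.35,-0.39,0],0.17],
  [0,[0.38,-0.423,0],0.1775],
  [0,[0.38,-0.423,0],0.1775],
  [0,[0.38,-0.423,0],0.1775],
  [0,[0.38,-0.423,0],0.1775],
])

```text
time_s: 37.15
eef_pos: [0.3231, 0.2425, 0.0862]
eef_rot: [0.0, 0.914, 0.406, -0.0]
wrist_force: [-0.8, 0.0, -0.6]
opening: 0.24
grasp_force: 59.1
```

Run:
```python
from h import *
o=get_obs(); 
for n in("top","side"):
    P,C=cloud((n,)); blade(P,C,o["eef_pos"],.836)
chain([(0,.3216,.2431,.0285,.836)])
```

```text
n 317 slope -0.014732479158950075 top z-TCP at tip -0.003624738469464693 tip s [0.03225012 0.04335246 0.12920909 0.13092344] lat [-0.02646553  0.02631265]
((376.9001770019531, 303.6370544433594), (99.14118957519531, 55.08311080932617), 48.809234619140625)
n 1467 slope -0.003751295983216874 top z-TCP at tip -0.003623763693659361 tip s [0.03203477 0.03284884 0.13008811 0.13129739] lat [-0.02581106  0.02972847]
((376.7967834472656, 304.04168701171875), (99.26237487792969, 58.58998107910156), 47.90446853637695)
pos [0.3233 0.2424 0.0864] yaw 0.8348 tilt [-0.0001 -0.0002] open 20.9 F [ 0.6  1.  -1.4] t 37.2
call:
[0, [-0.0016, -0.0043, 0.1447], -0.0004] rows 1.2
```

play_rows([
  [0,[-0.004,-0.002,0.03],0],
  [0,[-0.004,-0.002,0.07],0],
  [0,[-0.004,-0.002,0.11],0],
  [0,[-0.004,-0.002,0.135],0],
  [0,[-0.004,-0.002,0.145],0],
  [0,[-0.004,-0.002,0.145],0],
  [0,[-0.004,-0.002,0.145],0],
])

```text
time_s: 37.95
eef_pos: [0.3216, 0.2425, 0.0289]
eef_rot: [0.0, 0.914, 0.406, 0.0]
wrist_force: [0.3, 0.7, -1.5]
opening: 0.236
grasp_force: 59.1
```

Run:
```python
from h import *
o=get_obs(); p=cam("side"); save(p,"s5.png"); i=cv2.imread("pics/s5.png")[240:420,180:400]; cv2.imwrite("pics/s5c.png",cv2.resize(i,None,fx=3,fy=3))
for n in("top","side"):
    P,C=cloud((n,)); blade(P,C,o["eef_pos"],.836)
chain([(0,.345,.269,.0285,.836),(0,.385,.3132,.0285,.836)])
```

```text
n 326 slope -0.05821009913278126 top z-TCP at tip -0.006128747930753785 tip s [0.03227827 0.05731478 0.13486639 0.13523521] lat [-0.02702259  0.02733514]
((377.169189453125, 305.0573425292969), (103.3421630859375, 55.50363540649414), 48.35686111450195)
n 1465 slope -0.02426807676675969 top z-TCP at tip -0.005056928224496713 tip s [0.03206195 0.03316258 0.13096747 0.14985589] lat [-0.03704423  0.03025022]
((384.4998779296875, 308.7164306640625), (121.5477066040039, 75.35057067871094), 51.98263931274414)
pos [0.3216 0.2426 0.0291] yaw 0.836 tilt [0.0012 0.0005] open 20.9 F [ 0.7  0.6 -2.1] t 38.1
call:
[0, [0.0882, -0.0007, 0.0015], 0.0] rows 0.7
[0, [0.2372, -0.0006, 0.0015], 0.0] rows 1.2
```

View pics/s5c.png

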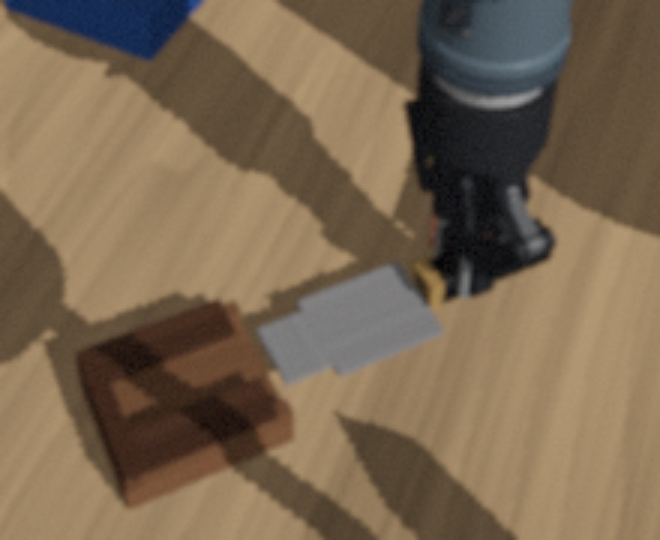

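The blade tip (crop 270,355) is lined up at the slot mouth. Inserting slowly.

play_rows([
  [0,[0.01,0,0],0],
  [0,[0.02,0,0],0],
  [0,[0.03,0,0],0],
  [0,[0.04,0,0],0],
  [0,[0.05,0,0],0],
  [0,[0.06,0,0],0],
  [0,[0.07,0,0],0],
  [0,[0.08,0,0],0],
  [0,[0.08,0,0],0],
])

```text
time_s: 39.0
eef_pos: [0.343, 0.2665, 0.0286]
eef_rot: [0.0, 0.914, 0.406, 0.0]
wrist_force: [0.5, -0.0, -1.7]
opening: 0.238
grasp_force: 59.1
```

Run:
```python
from h import *
chain([(0,.385,.3132,.0285,.836)])
```

```text
pos [0.343  0.2665 0.0286] yaw 0.8362 tilt [0.0006 0.0002] open 20.3 F [ 0.5 -0.  -1.7] t 39.0
call:
[0, [0.1569, -0.0003, 0.0003], 0.0001] rows 1.3
```

play_rows([
  [0,[0.015,0,0],0],
  [0,[0.03,0,0],0],
  [0,[0.045,0,0],0],
  [0,[0.06,0,0],0],
  [0,[0.075,0,0],0],
  [0,[0.09,0,0],0],
  [0,[0.105,0,0],0],
  [0,[0.12,0,0],0],
  [0,[0.13,0,0],0],
  [0,[0.135,0,0],0],
])

```text
time_s: 40.0
eef_pos: [0.379, 0.3065, 0.0285]
eef_rot: [-0.0, 0.914, 0.406, 0.0]
wrist_force: [-1.0, 0.1, -1.4]
opening: 0.237
grasp_force: 59.1
```

play_rows([
  [0,[0.005,0,0],0],
  [0,[0.01,0,0],0],
  [0,[0.013,0,0],0],
  [0,[0.013,0,0],0],
])

```text
time_s: 40.4
eef_pos: [0.3822, 0.3101, 0.0285]
eef_rot: [-0.0, 0.914, 0.406, 0.0]
wrist_force: [0.3, 0.6, -1.4]
opening: 0.238
grasp_force: 59.1
```

play_rows([
  [0,[0.003,0,0],0],
  [0,[0.006,0,0],0],
  [0,[0.009,0,0],0],
  [0,[0.009,0,0],0],
])

```text
time_s: 40.8
eef_pos: [0.3831, 0.3117, 0.0279]
eef_rot: [0.0, 0.914, 0.406, -0.002]
wrist_force: [-3.3, -5.0, 1.5]
opening: 0.241
grasp_force: 59.4
```

play_rows([
  [0,[0.003,0,0],0],
  [0,[0.005,0,0],0],
  [0,[0.005,0,0],0],
])

```text
time_s: 41.1
eef_pos: [0.3828, 0.3118, 0.0272]
eef_rot: [0.001, 0.914, 0.406, -0.004]
wrist_force: [-7.4, -10.6, 3.0]
opening: 0.237
grasp_force: 59.7
```

play_rows([
  [0,[-0.005,0,0.002],0],
  [0,[-0.005,0,0.005],0],
  [0,[-0.005,0,0.008],0],
  [0,[-0.005,0,0.01],0],
  [0,[-0.005,0,0.01],0],
])

```text
time_s: 41.6
eef_pos: [0.3829, 0.3117, 0.0249]
eef_rot: [0.0, 0.914, 0.406, -0.002]
wrist_force: [-9.5, -8.8, 13.5]
opening: 0.242
grasp_force: 61.2
```

play_rows([
  [28,[0,0,0],0],
  [28,[0,0,0],0],
  [28,[0,0,0],0],
  [45,[0,0,0],0],
  [45,[0,0,0],0],
  [45,[0,0,-0.05],0],
  [45,[0,0,-0.15],0],
  [45,[0,0,-0.25],0],
  [45,[0,0,-0.35],0],
  [45,[0,0,-0.35],0],
])

```text
time_s: 42.6
eef_pos: [0.3882, 0.3146, 0.1706]
eef_rot: [-0.0, 0.914, 0.406, 0.006]
wrist_force: [0.8, -0.9, 1.5]
opening: 0.526
grasp_force: 0.0
```

play_rows([
  [45,[0,0.6,-0.1],0],
  [45,[0,0.6,-0.1],0],
  [45,[0,0.6,-0.1],0],
  [45,[0,0.6,-0.1],0],
  [45,[0,0.6,-0.1],0],
  [45,[0,0.6,-0.1],0],
  [45,[0,0.6,-0.1],0],
])

```text
time_s: 43.3
eef_pos: [0.5627, 0.1511, 0.2035]
eef_rot: [-0.0, 0.914, 0.405, -0.001]
wrist_force: [-0.3, -0.1, 0.8]
opening: 0.527
grasp_force: 0.0
```

Run:
```python
from h import *
chain([]); p=cam("side"); pt=cam("top"); save(p,"s6.png"); i=cv2.imread("pics/s6.png")[100:420,60:440]; cv2.imwrite("pics/s6c.png",cv2.resize(i,None,fx=1.87,fy=1.87))
save(pt,"t6.png")
c=np.array([.4453,.3800]); d=np.array([np.cos(.836),np.sin(.836)]); l=np.array([-d[1],d[0]])
for q in(pt,p):
    P=q["w"].reshape(-1,3); k=~np.isnan(P[:,0]); P=P[k]; C=q["image"].reshape(-1,3)[k].astype(int)
    s=(P[:,:2]-c)@d+.04; t=(P[:,:2]-c)@l
    g=(abs(t)<.03)&(s>-.15)&(s<.1)&(P[:,2]>.005)&(P[:,2]<.06)
    b=g&(C.max(1)-C.min(1)<30)&(C.sum(1)>150); print("blade s",np.percentile(s[b],[1,5,95,99]),"lat",np.percentile(t[b],[2,98]),np.polyfit(s[b],P[b,2],1),b.sum())
    h=g&(C.sum(1)<110)&(s<-.02); print("handle s",np.percentile(s[h],[1,99]) if h.sum() else None, np.polyfit(s[h],P[h,2],1) if h.sum()>10 else None, np.median(t[h]))
    print([fruit(P,c) for c in[(.6925,-.0456),(.6304,.0232),(.6261,-.0417)]])
    L=P[near(P,(.627,-.265),.07,.075,.11)]; print("leaf top",np.percentile(L[:,2],[50,98]),len(L))
```

```text
pos [0.5627 0.1511 0.2035] yaw 0.8339 tilt [-0.0015  0.0003] open 45.0 F [-0.3 -0.1  0.8] t 43.3
call:
blade s [-0.01643354 -0.00732656  0.07645799  0.07830804] lat [-0.01977957  0.02534424] [0.02992736 0.02286618] 324
handle s None None nan
[(array([ 0.69080883, -0.04484483]), np.float64(0.0003968231019651633), 12), (array([0.63002339, 0.02372083]), np.float64(0.000239158897277694), 6), (array([ 0.62549573, -0.04178871]), np.float64(0.000423010470509428), 9)]
leaf top [0.08835886 0.0957348 ] 75
blade s [-0.08472671 -0.02079714  0.07236665  0.07863482] lat [-0.02266039  0.02576124] [-0.00901178  0.02354426] 1150
handle s [-0.10627987 -0.03265216] [0.00122244 0.03692289] 0.004870909933346521
[(array([ 0.69118722, -0.04443587]), np.float64(0.000987521484243704), 57), (array([0.62994369, 0.02355052]), np.float64(0.000830996006354596), 66), (array([ 0.62530909, -0.04146206]), np.float64(0.0008901859684658855), 65)]
leaf top [0.0858815  0.09443597] 106
  return _methods._mean(a, axis=axis, dtype=dtype,
  ret = ret.dtype.type(ret / rcount)
```

View pics/s6c.png

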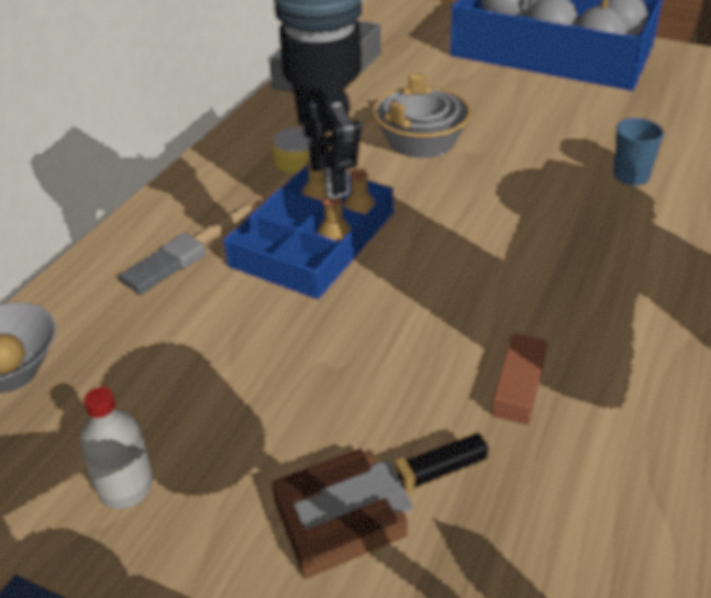

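Everything is in place: server home in the slot (crop 350,490), bowls nested (425,115), three fruits in the crate (335,200), bystanders undisturbed. Handing in.

```bash
python3 -c "
from bench import *
print(hand_in())"
```

```text
the job is handed in; nothing more can be done
None
```

The serving set is packed and handed in, but no verdict came back: the bowls are nested, all three pomegranates I found stand in their own pockets, the cake server is home against the back stop, and everything is released.

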